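Unlock the tilting board holder and hold its index plunger out

TASK

The relay box stands in the way of the red index plunger knob of the board holder: first set it aside, standing upright on the bench at least 15 cm from the knob, and let go of it. Then take the red knob, pull the sprung plunger fully back so that its pin is clear of the hole in the index disc, and finish while still holding it there with the gripper, so that a colleague can tilt the board. Do not push the flux jar, the eraser or the tip cleaner about.

Things in the scene. Friction and masses are not known exactly. Their poses are not given: they have to be found in the camera images.
- board_holder: tilting circuit-board holder, fixed to the bench: aluminium base 110 x 200 x 12 mm (x, y, z), blue uprights 56 mm wide and 95 mm high at its two ends, between them a steel index disc and a frame with a green board. Origin: centre of the underside. Its +y axis is the direction in which the plunger is pulled; the red knob sticks out past the +y end.
- knob (a point): red spool-shaped knob of the plunger. Origin: on its axis, middle of the neck to grasp (30 mm long, 16 mm thick), 55 mm above bare bench; axes parallel to the holder's. An end flange, 28 mm across, 8 mm thick, begins 15 mm from the origin at +y. Seated, the origin is at (0, 137) mm in the holder's x, y; pulled, it moves along +y. The blue upright is 41 mm from it at -y.
- plunger (a joint): travel of the plunger in m: 0 = pin seated 8 mm deep in the disc's hole, 0.018 = fully back against its stop. The spring always draws it in, with 5 N when seated and 9.5 N when fully back; it does not latch.
- relay_box_mid (a point): centre of the loose relay box, a pale upright box 33 x 56 x 62 mm (x, y, z), about 0.2 kg, on the bench; the point is half-way up, 31 mm above the bench. At the start its 56 mm length lies roughly along the plunger's axis, its near end 5 to 15 mm beyond the knob's flange; grasp it across its 33 mm width (along its x).
- flux_jar: small paste jar with yellow lid, 36 mm in diameter, 33 mm high, loose; origin at the centre of its underside. Leave alone.
- eraser: pink cleaning eraser, 56 x 23 x 15 mm, lying loose; origin at the centre of its underside. Leave alone.
- tip_cleaner: round black tin of brass wool, 50 mm in diameter, 38 mm high, loose; origin at the centre of its underside. Leave alone.

How it is judged (in metres and radians):
On the way, in this order (a step that is already met when the one before it is completed fails the run):
1. the relay box stands upright on the bench, released, at least 15 cm from the knob, while the plunger is still seated (horizontal distance between relay_box_mid and knob above 0.15 m and angle between relay_box_mid's own z axis and vertical below 0.15 rad and height (world z) of relay_box_mid between 0.025 and 0.036 m and contact force between the arm and anything else below 0.5 N and value of joint plunger below 0.004 m), for 0.2 s.
2. the plunger is pulled back by the gripper until its pin is clear of the hole (value of joint plunger above 0.0145 m and contact force between the fingers and plunger above 3 N), for 0.5 s.
At the end, for the whole second after the job is handed in: The gripper holds the knob (contact over 3 N) with the plunger at least 14.5 mm of its 18 mm back, and the relay box stands upright (within 0.15 rad) on the bench, its centre still more than 13 cm from the pulled-out knob (all of step 2 and horizontal distance between relay_box_mid and knob above 0.13 m and angle between relay_box_mid's own z axis and vertical below 0.15 rad and height (world z) of relay_box_mid between 0.025 and 0.036 m); the arm keeps its last pose, push and grip.
It fails at once if the flux jar is pushed more than 2 cm (distance of flux_jar from where it was at the start of the episode above 0.02 m).
It fails at once if the eraser is pushed more than 2 cm (distance of eraser from where it was at the start of the episode above 0.02 m).
It fails at once if the tip cleaner is pushed more than 2 cm (distance of tip_cleaner from where it was at the start of the episode above 0.02 m).
It also fails if it takes over 53 s, if anything falls off the work surface, if the arm or the gripper's body presses on something with over 40 N, if the wrist force passes 120 N, or if a joint passes its speed limit or range.

ROBOT

A 6-joint arm with a two-finger parallel gripper is mounted at the origin on a cart in front of the work surface, level with it; the furniture and walls round the work are solid. World frame = base frame: x ahead of the robot, y to its left, z up, the work surface at z = 0. Lengths are in mm, angles in rad, forces in N, time in s.
With the tool pointing down it reaches from about 375 to 825 mm from the base axis. Payload 5.5 kg.
Tool frame: the origin (TCP) lies at the very end of the fingers, on their centre line; the grasp point (between the pads) lies 19 mm behind it; z points along the fingers, y is the line along which they close (so a half turn about z gives the same grasp; the last joint's range is limited). The gripper opens to 85 mm and grips with 20 to 120 N. Pads are 22 mm wide; open, the fingers measure 114 mm over their backs; the gripper's body (76 mm by 85 mm) begins 54 mm behind the grasp point. The pads swing forward as they close: fully open they stand 13 mm farther back than shut.
Start: joints at [1.23, 0.314, -0.047, 1.21, 0, 1.571], TCP at [200.541, 565.489, 231.299] pointing down, gripper open.
Joint ranges: [-2.67, 2.67], [-0.69, 1.73], [-1.03, 1.25], [-2.08, 2.16], [-1.42, 1.45], [-3.14, 3.14]. Speed limits (rad/s): [2.39, 2.39, 3.01, 3.14, 3.14, 3.14].

INTERFACE

Orientations are given as a unit quaternion [w, x, y, z].
In Python, from rig import robot gives the robot as it stands. The module is installed in compiled form; this text tells all that it offers.
- The arm moves only by the tool carry_out, never from a script. Its argument "plan" is a list that holds one entry, the list of rows, each a list of 7 numbers: the finger opening in cm, from 0 to 8.54, then the shift along the world's x, y, z in cm, then the turn, a rotation vector about the world's x, y, z in degrees. In form: [[[hand, dx, dy, dz, rx, ry, rz], ...]]. A call has 1 to 8 rows; each row shifts and turns the commanded pose from where the row before left it; what a row does not reach is not made up. A row lasts 1/8 s, in which the tool goes at most 62.5 mm and 10.7 degrees, less where a joint would pass 70% of its speed; a pose out of reach is approached as far as the arm can. A call is refused whole if a number of a shift passes 6.25 or a number of a turn 10.7, either way. A call with a gripper value outside its range is refused whole. The fingers move at their own pace and stop on an object; "force" is the grip in N (left out, the last holds). Time passes only in rows, so rows that do not move let the fingers close. It gives the time, the measured TCP pose, the force, the opening and the grip force at its end, in the units of the state.
- robot.get_obs(): the state, without advancing time (a new reading comes with each control period).
- robot.camera(name): name is "scene" or "top"; returns the picture (384x512x3 uint8, red, green, blue); there is no depth.
- robot.calibration(name): a dict with "fx", "fy", "cx", "cy" (pixels), "R" (3x3) and "t" (3): a world point X has camera coordinates R X + t. Camera axes: x right, y down, z forward; pixel columns grow to the right and rows downward; lengths in mm; the calibration is good to about 2 mm. A picture is of the moment at which its call begins. calibration takes no time and is no camera call.
- robot.sign_off(): hands the job in; it is judged then, once.
The state is a dict: "time_s": time; "joints": joint angles; "qd": joint speeds; "joint_efforts": joint torques, N m; "ee_pos": TCP position; "eef_rot": TCP orientation; "wrist_force": force on the tool from outside, world axes, zero at the start; "ft_torque": the same for the moment, N m; "finger_gap": opening from 0.0 (shut) to 1.0 (fully open); "grasp_force": force on a finger pad.
Only numpy, scipy, OpenCV 4.12 (cv2) and the standard library are available. Lean on these libraries where they do the work, as an engineer would, in place of code of your own. Each camera call takes 0.05 s, during which the arm holds its last target. There are 200 camera calls.

## Working session

There is one attempt and no reset: what is moved stays moved. The work goes in short steps, Python scripts to look and compute and a tool call to move; the robot and the scene stay as the last step left them, time stands still between calls to the robot, and variables do not carry over. Pictures are saved under pics/ and viewed, at most 10 in all, crops included, and the job is handed in when it is done.

Besides the shell and the picture viewer there is one more tool, called after "Emit:" by a JSON object that holds its "method" and its "body". carry_out: Moves the arm, as the interface text tells. Its arguments: {"type":"object","properties":{"plan":{"type":"array"},"force":{"type":"number"}},"required":["plan"]}

```bash
mkdir -p pics; python3 - <<'E'
from rig import robot
import cv2
for n in("scene","top"):
    cv2.imwrite(f"pics/{n}0.png",cv2.resize(robot.camera(n)[:,:,::-1],(800,600),interpolation=cv2.INTER_CUBIC))
    c=robot.calibration(n);print(n,c)
print(robot.get_obs())
E
```

```text
scene {'fx': 382.0121508805067, 'fy': 382.0121508805067, 'cx': 255.20155445592803, 'cy': 192.6902483419432, 'R': array([[ 0.57622439, -0.81706866, -0.01908572],
       [-0.51429941, -0.34435438, -0.78544012],
       [ 0.63518625,  0.46240553, -0.61864332]]), 't': array([-145.66138243,  426.76906486,  418.46560703])}
top {'fx': 492.88976377971716, 'fy': 492.88976377971716, 'cx': 257.6539487482197, 'cy': 185.01339420212724, 'R': array([[ 0.01580697, -0.99895997,  0.04276825],
       [-0.98531885, -0.02283462, -0.16919024],
       [ 0.16999087, -0.03946598, -0.98465504]]), 't': array([193.31166899, 606.11325151, 824.67029371])}
{'time_s': 0.1, 'joints': array([ 1.22999721e+00,  3.14173323e-01, -4.79654164e-02,  1.21018602e+00,
        7.51081136e-06,  1.57079031e+00]), 'qd': array([ 0.00149944, -0.00134742,  0.00168634, -0.0002817 ,  0.00071679,
       -0.00034321]), 'joint_efforts': array([-8.48506460e-06, -5.40766168e+01,  3.40541697e+01,  1.12283241e-02,
        2.32773596e-05,  1.00222414e-05]), 'ee_pos': array([200.37211314, 565.01486673, 230.515964  ]), 'eef_rot': array([-1.33296523e-04,  1.69573125e-01,  9.85517311e-01, -7.52513317e-04]), 'wrist_force': array([-0.12303199,  0.34735524,  0.92883928]), 'ft_torque': array([ 0.00092409,  0.02240799, -0.04658266]), 'grasp_force': 0.0, 'finger_gap': 1.00099022470557}
```

View pics/top0.png

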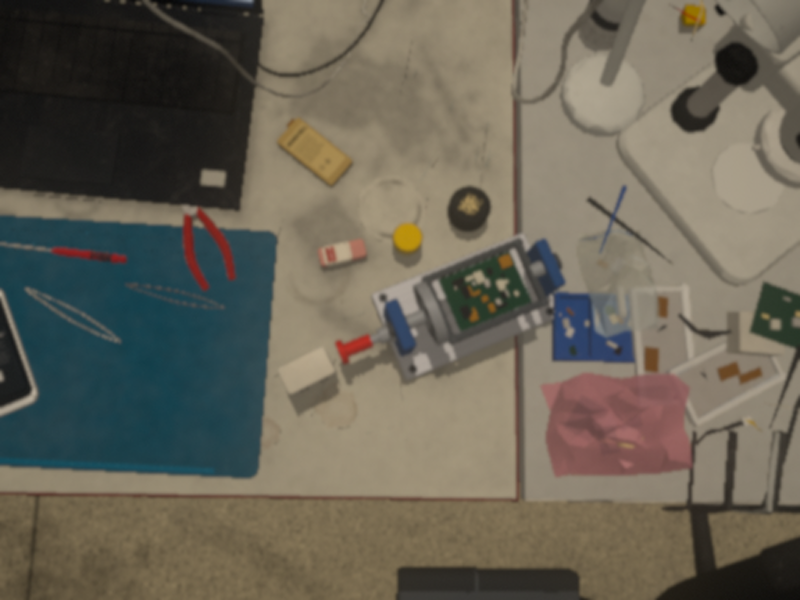

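View pics/scene0.png

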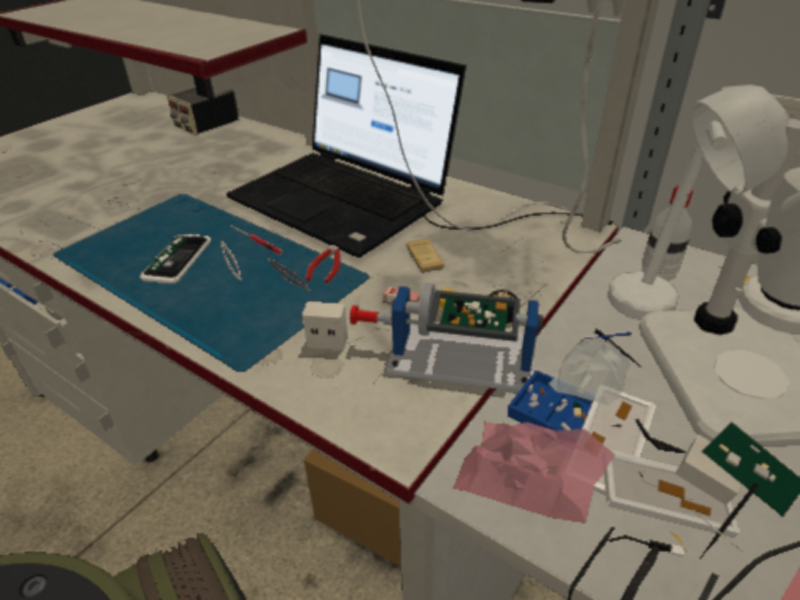

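The top view shows the holder with its knob at about (355,347) and the relay box at (308,378). The eraser (342,253), jar (407,238) and tin (468,208) are on the far side. I'll enlarge it.

```bash
python3 - <<'E'
from rig import robot
import cv2
for n,(a,b,c,d) in dict(top=(170,140,370,250),scene=(180,170,350,260)).items():
    im=robot.camera(n)[b:d,a:c,::-1]
    cv2.imwrite(f"pics/{n}1.png",cv2.resize(im,None,fx=4,fy=4,interpolation=cv2.INTER_CUBIC))
E
```

```text
(no output)
```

View pics/top1.png

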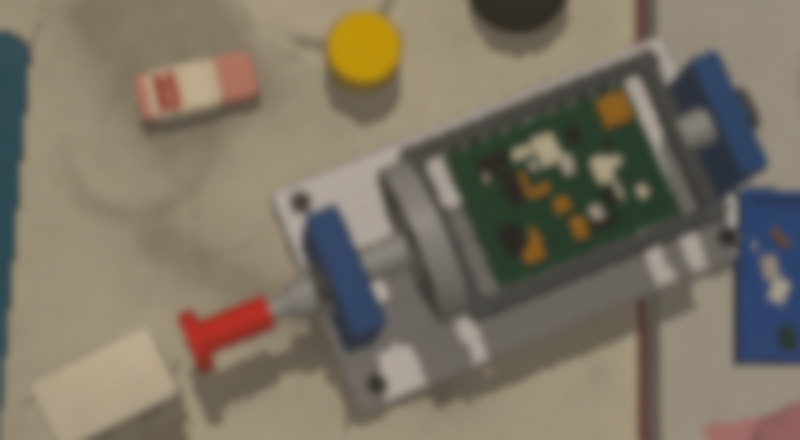

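View pics/scene1.png

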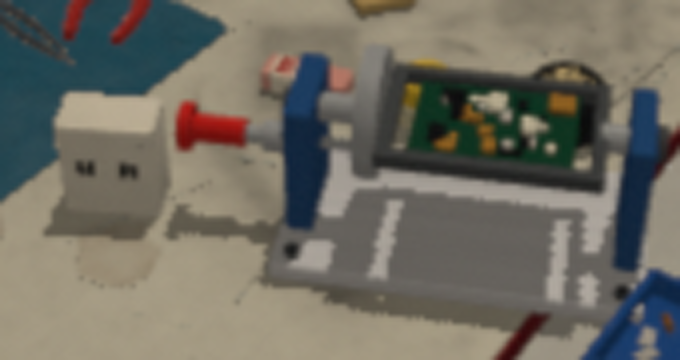

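```bash
cat > h.py <<'E'
import numpy as np
from rig import robot
C={n:robot.calibration(n) for n in("top","scene")}
def ray(n,u,v,z):
    c=C[n];R=c["R"];o=-R.T@c["t"];d=R.T@[(u-c["cx"])/c["fx"],(v-c["cy"])/c["fy"],1]
    return (o+d*(z-o[2])/d[2])[:2].round(1)
def top(u,v,z):return ray("top",170+(u-1.5)/4,140+(v-1.5)/4,z)
def scn(u,v,z):return ray("scene",180+(u-1.5)/4,170+(v-1.5)/4,z)
E
python3 - <<'E'
from h import *
print("base",[top(*p,12) for p in((273,195),(658,38),(362,412))], scn(268,278,12))
a=[top(*p,55) for p in((197,341),(238,325),(270,312))]
print("knob",a,scn(222,129,55),scn(187,126,55))
b=np.array([top(*p,62) for p in((35,385),(150,330),(180,385),(80,440))]);print("box",b,b.mean(0), b[[0,2]].mean(0))
s=np.array([scn(*p,62) for p in((55,128),(68,93),(162,97),(153,135))]);print("boxs",s,s.mean(0))
print("eraser",[top(*p,15) for p in((135,85),(250,55),(262,95),(148,128))],"jar",top(364,49,33), "upright",[top(*p,95) for p in((305,215),(335,207))])
E
```

```text
base [array([601.3, 239.9]), array([680.1,  61. ]), array([502.9, 197.5])] [492.  190.7]
knob [array([529.7, 271.2]), array([536.9, 253.7]), array([542.8, 240. ])] [536.9 253.2] [528.1 270.9]
box [[509.  339. ]
 [533.3 291.1]
 [510.2 277.6]
 [486.2 319. ]] [509.675 306.675] [509.6 308.3]
boxs [[480.1 324.2]
 [507.2 339.2]
 [533.9 292.8]
 [505.4 275.8]] [506.65 308.  ]
eraser [array([650.7, 304.6]), array([666.2, 252. ]), array([647.4, 246. ]), array([630.6, 298. ])] jar [666.1 200. ] upright [array([579.5, 226.4]), array([583.1, 213.9])]
```

Emit:
{"method": "carry_out", "body": {"plan": [[[8.5, 3.85, -3.2, -1.0, 0, 0, -5.2], [8.5, 3.85, -3.2, -1.0, 0, 0, -5.2], [8.5, 3.85, -3.2, -1.0, 0, 0, -5.2], [8.5, 3.85, -3.2, -1.0, 0, 0, -5.2], [8.5, 3.85, -3.2, -1.0, 0, 0, -5.2], [8.5, 3.85, -3.2, -1.0, 0, 0, -5.2], [8.5, 3.85, -3.2, -1.0, 0, 0, -5.2], [8.5, 3.85, -3.2, -1.0, 0, 0, -5.2]]], "force": 30}}

```text
time_s: 1.2
ee_pos: [509.6, 308.3, 150.9]
eef_rot: [-0.0, 0.51, 0.86, 0.0]
wrist_force: [-0.8, -0.1, -1.3]
finger_gap: 0.995
grasp_force: 0.0
```

Emit:
{"method": "carry_out", "body": {"plan": [[[8.5, -0.1, 0, -4, 0, 0, 0], [8.5, 0, 0, -4, 0, 0, 0], [8.5, 0, 0, -3, 0, 0, 0], [8.5, 0, 0, -2, 0, 0, 0], [8.5, 0, 0, 0, 0, 0, 0], [2.5, 0, 0, 0, 0, 0, 0], [2.5, 0, 0, 0, 0, 0, 0], [2.5, 0, 0, 0, 0, 0, 0]]]}}

```text
time_s: 2.2
ee_pos: [508.2, 309.9, 22.3]
eef_rot: [0.0, 0.508, 0.861, 0.001]
wrist_force: [-1.7, -0.7, 7.0]
finger_gap: 0.372
grasp_force: 14.1
```

Emit:
{"method": "carry_out", "body": {"plan": [[[2.5, 0, 0, 0, 0, 0, 0], [2.5, 0, 0, 0, 0, 0, 0], [2.5, 0, 0, 0, 0, 0, 0], [2.5, 0, 0, 0, 0, 0, 0]]]}}

```text
time_s: 2.7
ee_pos: [508.2, 309.9, 22.3]
eef_rot: [0.0, 0.508, 0.861, 0.001]
wrist_force: [0.2, 0.7, 6.1]
finger_gap: 0.373
grasp_force: 32.4
```

Emit:
{"method": "carry_out", "body": {"plan": [[[2.5, 0, 0, 1, 0, 0, 0], [2.5, -0.2, 0.4, 2, 0, 0, 0], [2.5, -1.0, 2.0, 0, 0, 0, 0], [2.5, -1.5, 3, 0, 0, 0, 0], [2.5, -1.5, 3, 0, 0, 0, 0], [2.5, -1.5, 2.5, 0, 0, 0, 0], [2.5, -0.3, 0.3, 0, 0, 0, 0], [2.5, 0, 0, 0, 0, 0, 0]]]}}

```text
time_s: 3.7
ee_pos: [446.8, 421.5, 50.7]
eef_rot: [0.0, 0.508, 0.861, -0.001]
wrist_force: [0.5, 0.1, -1.6]
finger_gap: 0.373
grasp_force: 31.6
```

```bash
python3 - <<'E'
from rig import robot
import cv2
cv2.imwrite("pics/s2.png",cv2.resize(robot.camera("scene")[100:300,60:380,::-1],None,fx=2.5,fy=2.5))
o=robot.get_obs();print(o['ee_pos'],o['wrist_force'],o['finger_gap'])
E
```

```text
[447.19914523 421.03466854  50.87044777] [ 0.44730267 -0.17583883 -1.37326886] 0.37336702830345764
```

View pics/s2.png

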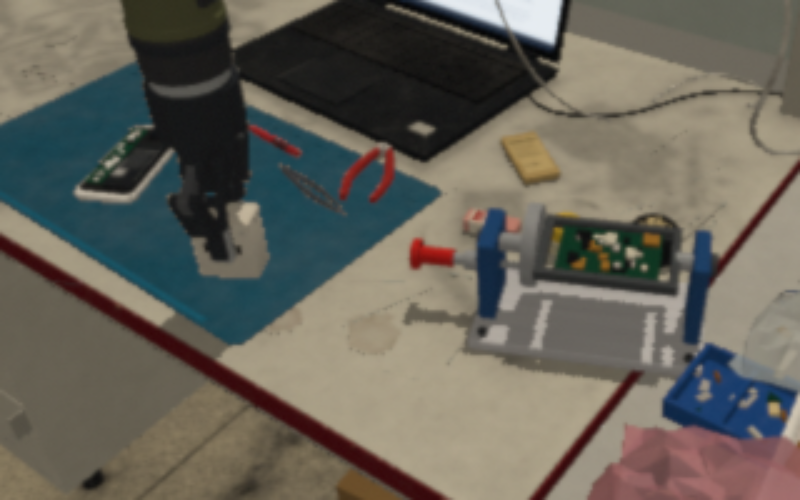

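The box is in the gripper at about (235,245) over the mat and roughly upright. The knob at (432,255) is clear. Next I lower the box gently.

Emit:
{"method": "carry_out", "body": {"plan": [[[2.5, 0, 0, -1.2, 0, 0, 0], [2.5, 0, 0, -1.0, 0, 0, 0], [2.5, 0, 0, -0.4, 0, 0, 0], [2.5, 0, 0, 0, 0, 0, 0], [2.5, 0, 0, 0, 0, 0, 0]]]}}

```text
time_s: 4.38
ee_pos: [447.7, 421.3, 25.1]
eef_rot: [-0.0, 0.509, 0.861, -0.0]
wrist_force: [-0.1, 0.1, -1.6]
finger_gap: 0.37
grasp_force: 31.7
```

Emit:
{"method": "carry_out", "body": {"plan": [[[2.5, 0, 0, -0.15, 0, 0, 0], [2.5, 0, 0, 0, 0, 0, 0], [2.5, 0, 0, -0.1, 0, 0, 0], [2.5, 0, 0, 0, 0, 0, 0], [2.5, 0, 0, 0, 0, 0, 0]]]}}

```text
time_s: 5.0
ee_pos: [447.8, 421.5, 24.7]
eef_rot: [0.0, 0.509, 0.861, 0.0]
wrist_force: [-3.8, -4.2, 14.5]
finger_gap: 0.37
grasp_force: 33.4
```

Emit:
{"method": "carry_out", "body": {"plan": [[[3.5, 0, 0, 0, 0, 0, 0], [6, 0, 0, 0, 0, 0, 0], [8.5, 0, 0, 0, 0, 0, 0], [8.5, 0, 0, 0, 0, 0, 0], [8.5, 0, 0, 0, 0, 0, 0], [8.5, 0, 0, 0, 0, 0, 0], [8.5, 0, 0, 0, 0, 0, 0]]]}}

```text
time_s: 5.88
ee_pos: [447.5, 421.5, 22.8]
eef_rot: [-0.0, 0.509, 0.861, -0.0]
wrist_force: [-0.5, 0.2, -0.3]
finger_gap: 0.997
grasp_force: 0.0
```

Emit:
{"method": "carry_out", "body": {"plan": [[[8.5, 0, 0, 3, 0, 0, 0], [8.5, 0, 0, 5, 0, 0, 0], [8.5, 0, 0, 5, 0, 0, 0], [8.5, 0, -3, 0, 0, 0, 0], [8.5, 0, -5, 0, 0, 0, 0], [8.5, 0, -5, 0, 0, 0, 0], [8.5, 0, 0, 0, 0, 0, 0]]]}}

```text
time_s: 6.75
ee_pos: [447.1, 288.6, 152.9]
eef_rot: [-0.0, 0.51, 0.86, -0.001]
wrist_force: [0.1, 0.3, 0.1]
finger_gap: 0.992
grasp_force: 0.0
```

```bash
python3 - <<'E'
from rig import robot
import cv2
cv2.imwrite("pics/s3.png",cv2.resize(robot.camera("scene")[100:300,60:380,::-1],None,fx=2.5,fy=2.5))
o=robot.get_obs();print(o['ee_pos'],o['wrist_force'],o['finger_gap'])
E
```

```text
[447.59309937 290.41142159 153.11923318] [0.30095231 0.94834722 0.68781423] 0.9955357357057542
```

View pics/s3.png

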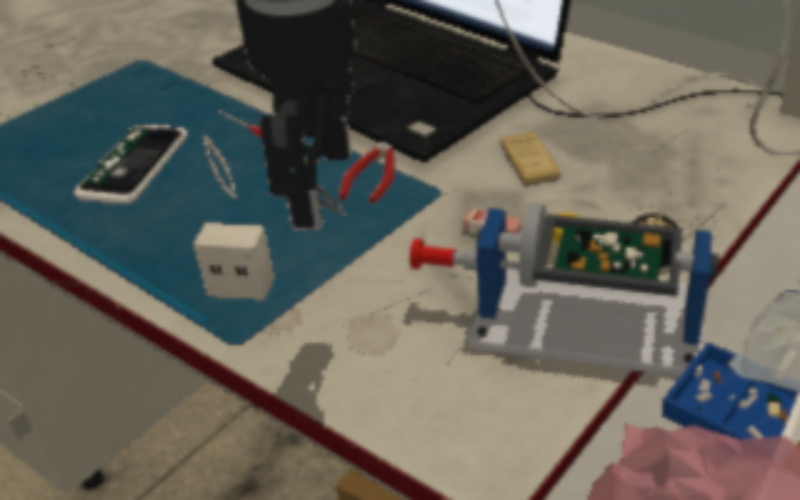

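The box stands upright at (235,260), well away from the knob at (432,255). Now I go above the knob, then down over the neck.

Emit:
{"method": "carry_out", "body": {"plan": [[[8.5, 4.5, -1.9, 0, 0, 0, -2.6], [8.5, 4.4, -1.9, 0, 0, 0, -2.6], [8.5, 0, 0, 0, 0, 0, 0], [8.5, 0, 0, -3.0, 0, 0, 0], [8.5, 0, 0, -3.0, 0, 0, 0], [8.5, 0, 0, 0, 0, 0, 0], [8.5, 0, 0, 0, 0, 0, 0]]]}}

```text
time_s: 7.68
ee_pos: [536.7, 254.5, 93.7]
eef_rot: [0.0, 0.547, 0.837, 0.0]
wrist_force: [0.2, -0.1, 0.0]
finger_gap: 0.994
grasp_force: 0.0
```

```bash
python3 - <<'E'
from rig import robot
import cv2
cv2.imwrite("pics/s4.png",cv2.resize(robot.camera("scene")[150:280,180:360,::-1],None,fx=4,fy=4,interpolation=cv2.INTER_CUBIC))
o=robot.get_obs();print(o['ee_pos'],o['wrist_force'],o['joints'])
E
```

```text
[537.12528002 254.50139991  94.17081264] [0.18989681 0.07116205 1.03264885] [ 4.42402377e-01  3.88714446e-01 -2.65880547e-01  9.14380749e-01
  1.50539630e-04  1.59913276e+00]
```

View pics/s4.png

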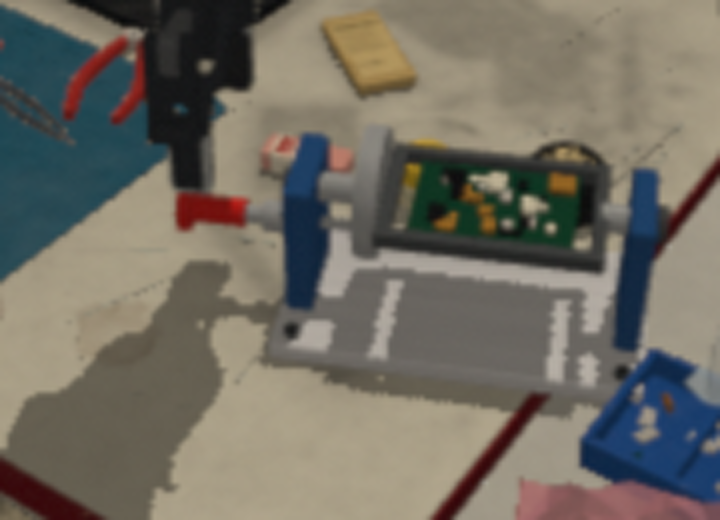

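The fingers straddle the knob neck at about (222,210), as computed. Next I descend and grip.

Emit:
{"method": "carry_out", "body": {"plan": [[[8.5, 0, 0, -2.5, 0, 0, 0], [8.5, 0, 0, -2.0, 0, 0, 0], [8.5, 0, 0, -1.2, 0, 0, 0], [8.5, 0, 0, 0, 0, 0, 0], [1, 0, 0, 0, 0, 0, 0], [1, 0, 0, 0, 0, 0, 0], [1, 0, 0, 0, 0, 0, 0], [1, 0, 0, 0, 0, 0, 0]]], "force": 70}}

```text
time_s: 8.72
ee_pos: [537.9, 254.1, 36.4]
eef_rot: [0.001, 0.547, 0.837, 0.001]
wrist_force: [-6.2, -2.3, -1.0]
finger_gap: 0.165
grasp_force: 68.3
```

Emit:
{"method": "carry_out", "body": {"plan": [[[0.5, 0, 0, 0, 0, 0, 0], [0.5, 0, 0, 0, 0, 0, 0], [0.5, 0, 0, 0, 0, 0, 0], [0.5, 0, 0, 0, 0, 0, 0]]]}}

```text
time_s: 9.22
ee_pos: [537.8, 254.0, 36.4]
eef_rot: [0.001, 0.547, 0.837, 0.001]
wrist_force: [5.2, 2.6, 1.6]
finger_gap: 0.161
grasp_force: 68.2
```

Emit:
{"method": "carry_out", "body": {"plan": [[[0.5, -0.17, 0.39, 0, 0, 0, 0], [0.5, -0.17, 0.39, 0, 0, 0, 0], [0.5, -0.17, 0.39, 0, 0, 0, 0], [0.5, -0.18, 0.39, 0, 0, 0, 0], [0.5, 0, 0, 0, 0, 0, 0], [0.5, 0, 0, 0, 0, 0, 0], [0.5, 0, 0, 0, 0, 0, 0], [0.5, 0, 0, 0, 0, 0, 0]]]}}

```text
time_s: 10.22
ee_pos: [532.1, 267.2, 36.4]
eef_rot: [0.003, 0.548, 0.837, -0.0]
wrist_force: [8.6, -5.5, 1.7]
finger_gap: 0.162
grasp_force: 68.4
```

```bash
python3 - <<'E'
from rig import robot
import cv2
for n,(a,b,c,d) in dict(top=(170,140,370,250),scene=(180,170,350,260)).items():
    im=robot.camera(n)[b:d,a:c,::-1]
    cv2.imwrite(f"pics/{n}5.png",cv2.resize(im,None,fx=4,fy=4,interpolation=cv2.INTER_CUBIC))
o=robot.get_obs();print(o['ee_pos'],o['wrist_force'],o['finger_gap'],o['grasp_force'])
E
```

```text
[532.06864532 267.15992928  36.425418  ] [ 8.71024856 -6.70188208  2.1442875 ] 0.15926466893560687 68.36235165596008
```

View pics/scene5.png

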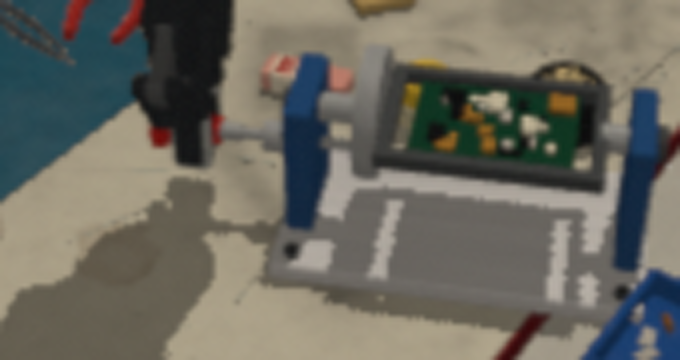

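The knob came out with the gripper: the flange is at (160,130) and more of the shaft shows at (250,131). The TCP moved 14.3 mm, with arm compliance taking up the rest, so I pull a little further.

Emit:
{"method": "carry_out", "body": {"plan": [[[0.5, -0.06, 0.14, 0, 0, 0, 0], [0.5, -0.06, 0.14, 0, 0, 0, 0], [0.5, 0, 0, 0, 0, 0, 0], [0.5, 0, 0, 0, 0, 0, 0], [0.5, 0, 0, 0, 0, 0, 0], [0.5, 0, 0, 0, 0, 0, 0], [0.5, 0, 0, 0, 0, 0, 0], [0.5, 0, 0, 0, 0, 0, 0]]]}}

```text
time_s: 11.32
ee_pos: [531.0, 269.7, 36.4]
eef_rot: [0.003, 0.548, 0.837, -0.001]
wrist_force: [7.8, -7.4, 1.9]
finger_gap: 0.16
grasp_force: 68.4
```

Emit:
{"method": "carry_out", "body": {"plan": [[[0.5, -0.06, 0.14, 0, 0, 0, 0], [0.5, 0, 0, 0, 0, 0, 0], [0.5, 0, 0, 0, 0, 0, 0], [0.5, 0, 0, 0, 0, 0, 0], [0.5, 0, 0, 0, 0, 0, 0], [0.5, 0, 0, 0, 0, 0, 0], [0.5, 0, 0, 0, 0, 0, 0]]]}}

```text
time_s: 12.2
ee_pos: [530.6, 270.6, 36.5]
eef_rot: [0.004, 0.548, 0.837, -0.001]
wrist_force: [9.3, -7.3, 1.4]
finger_gap: 0.163
grasp_force: 68.4
```

```bash
python3 - <<'E'
from rig import robot
import cv2
cv2.imwrite("pics/s6.png",cv2.resize(robot.camera("scene")[150:270,130:320,::-1],None,fx=4,fy=4,interpolation=cv2.INTER_CUBIC))
o=robot.get_obs();print(o['ee_pos'],o['wrist_force'])
E
```

```text
[530.62884135 270.51435142  36.43663251] [ 9.21208031 -7.19979881  1.95999381]
```

View pics/s6.png

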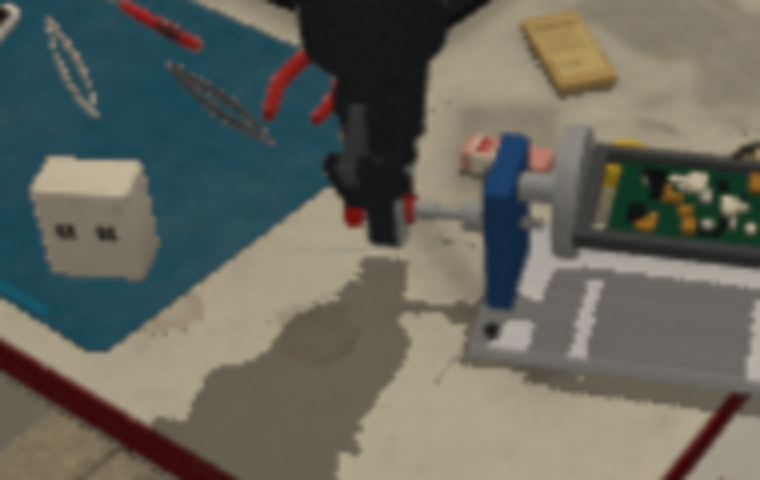

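The knob flange at (352,213) has moved about 18 mm, so the plunger is fully back. The box stands upright at (95,215). Handing in.

```bash
python3 -c "
from rig import robot
print(robot.sign_off())"
```

```text
the job is handed in; nothing more can be done
None
```

The job is handed in (no verdict came back): the relay box stands released and upright about 19 cm from the seated knob, and the gripper holds the knob about 18 mm back, measured from arm travel and the last picture.

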